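# Index a vial changer two clicks and wind it back home

### The arm

A 7-joint arm with a two-finger parallel gripper is mounted at the origin on a cart in front of the work surface, level with it; the furniture and walls round the work are solid. World frame = base frame: x ahead of the robot, y to its left, z up, the work surface at z = 0. Lengths are in m, angles in rad, forces in N, time in s.
With the tool pointing down it reaches from about 0.425 to 0.875 m from the base axis. Payload 4.7 kg.
Tool frame: the origin (TCP) lies on the mounting face of the last link; the fingertips stand 182 mm ahead of it and the grasp point (between the pads) lies 164 mm ahead of it (ctrl.finger_overhang is the distance from the TCP to the fingertips, in m); z points along the fingers, y is the line along which they close (so a half turn about z gives the same grasp; the last joint's range is limited). The gripper opens to 87 mm and grips with 3 to 60 N. Pads are 19 mm wide; open, the fingers measure 117 mm over their backs; the gripper's body (75 mm by 190 mm) begins 51 mm behind the grasp point.
Start: joints at [1.235, 0.321, -0.07, 1.45, 0.023, 1.371, -0.057], TCP at [0.223, -0.611, 0.405] pointing down, gripper open.
Joint ranges: [-2.86, 2.86], [-0.3, 2.09], [-1.38, 1.24], [0.06, 2.45], [-1.56, 4.7], [0.09, 2.05], [-2.69, 2.69]. Speed limits (rad/s): [2.57, 2.57, 3.14, 3.14, 3.14, 3.14, 3.14].

### API

Orientations are given as a rotation vector (axis times angle).
In Python, from bench import ctrl gives the robot as it stands.
- The arm moves only by the shell command python3 -m jog 'ROWS' [FORCE]. ROWS is a JSON object of lists of equal length, an entry for each row: "translation": the shift along the tool's x, y, z as a fraction of full scale, a list of three; "yaw": the turn about the tool's z as a fraction of full scale; "jaw": the closure, from 0 (fully open) to 1 (shut). In form: {"translation": [[dx, dy, dz], ...], "yaw": [yaw, ...], "jaw": [jaw, ...]}. A call has 1 to 8 rows; each row is the pose to reach, as a shift and turn from the pose commanded when the call began, along the tool's axes at that moment, turning the shorter way round; what a row does not reach only later rows make up. Full scale, the value 1, is 0.2 m for a shift and 180 degrees for a turn. A row lasts 1/8 s, in which the tool goes at most 62.5 mm and 10.7 degrees, less where a joint would pass 70% of its speed; a pose out of reach is approached as far as the arm can. A call with a number of a shift or a turn outside -1 to 1 is refused whole. A call with a gripper value outside its range is refused whole. The fingers move at their own pace and stop on an object; FORCE is the grip in N (left out, the last holds). Time passes only in rows, so rows that repeat a pose let the fingers close. It gives the time, the measured TCP pose, the force, the opening and the grip force at its end, in the units of the state.
- ctrl.get_state(): the state, without advancing time (a new reading comes with each control period).
- ctrl.get_image(name): name is "side" or "top"; returns a dict with "pixels" (384x512x3 uint8, blue, green, red), "fx", "fy", "cx", "cy" (pixels), "R" (3x3) and "t" (3): a world point X has camera coordinates R X + t. Camera axes: x right, y down, z forward; pixel columns grow to the right and rows downward; lengths in m; the calibration is good to about 2 mm. A picture is of the moment at which its call begins. There is no depth.
- ctrl.close_job(): hands the job in; it is judged then, once.
Trained networks look in a picture, given as the dict that the camera call returned (one of the last four; its "shot" number tells which), for a name from the list of things; names that differ only in an ending like _2 or _b are one class to them, and where a whole thing is asked for, a point or a joint stands for the part that bears it (a point fixed in the world has none). Each returns a list of dicts, best first, with "p" (0 to 1); they miss things now and then, are a little off and sometimes report something else, mostly with a low value. They report only what shows in the picture. A call takes as long as a camera call.
- ctrl.silhouettes(label, picture): "region" (384x512 bool, what is visible of it) and "at" ([column, row] in pixels, amid what is visible of it).
The state is a dict: "time": time; "joint_positions": joint angles; "qd": joint speeds; "joint_torque": joint torques, N m; "position": TCP position; "tool_rot": TCP orientation; "ft_force": force on the tool from outside, world axes, zero at the start; "torque": the same for the moment, N m; "grip_width": opening from 0.0 (shut) to 1.0 (fully open); "grip_force": force on a finger pad.
Only numpy, scipy, OpenCV 4.12 (cv2) and the standard library are available. Lean on these libraries where they do the work, as an engineer would, in place of code of your own. Each camera call takes 0.05 s, during which the arm holds its last target. There are 200 camera calls.

### The job

Using the black wing knob, advance the vial carousel two clicks counterclockwise, one click at a time: after each click ease it back until the pawl holds it under a light load for half a second, so that after the second the red-capped vial stands at the red pointer. Then take the pawl by its red pin, throw it right over so that it stays back, and wind the carousel back clockwise until it rests lightly against the home stop, pressing it there for a moment before letting go. Never force the ratchet or the stop, do not run on to a third click, and leave the things round it where they are.

Things in the scene. Friction and masses are not known exactly. Their poses are not given: they have to be found in the camera images.
- changer_base: white round base of the vial changer, 244 mm across and 14 mm high, fixed to the worktop. Origin: centre of its underside, on the carousel axis. Its -x axis points to the read pointer, its -y axis to the pawl.
- carousel: grey carousel, 190 mm across, top at 45 mm above the worktop, with 18 vials (caps reach 57 mm) on a 62 mm radius and 18 saw teeth of 20 degrees pitch and 6 mm height on its upper rim (radius 82 to 94 mm). Origin on the axis at worktop height; at carousel_turn 0 its axes are those of changer_base. Bearing friction about 0.06 N m; it stays where it is left
- carousel_turn (a joint): angle of the carousel in rad, growing counterclockwise. Turned back (clockwise), a tooth meets the pawl tip at 0.35, 0.70 and 1.05 rad, all three up to 0.055 more or less as the tip is set: feel for it; the pawl drops in 0.02 rad past each. It starts past the 0.35 click: the first is at 0.70, the second at 1.05; the third, at 1.40, must not be reached. The home stop meets it within 0.1 rad of 0
- knob_grip (a point): middle of the black wing knob at the hub of the carousel, 96 mm above the worktop; the wing is 54 mm long along the point's x axis, 14 mm thick along its y axis and spans 77 to 110 mm above the worktop: take it across its thickness from above. Under it lies an aluminium collar 44 mm across, top at 79 mm. The wing turns with the carousel
- red_vial (a point): top centre of the red-capped vial on the carousel (radius 62 mm); it is the only red cap, and stands at the pointer (within 4 degrees) at the second click
- pointer (a point): tip of the red read pointer at the base's -x side, 50 mm above the worktop
- pawl: steel pawl, 45 mm long, on a bracket at the -y side of the base, with a red round cross pin, 10 mm thick, 32 mm long, pointing level away from the carousel. Falls by its own weight (70 g): no spring. Origin on its hinge. Its tip, 88 mm from the carousel axis, set 4.5 mm in or out by a screw, holds the teeth: 2 to 10 N there (0.2 to 0.9 N m at the knob) is a light load, over 15 N is forcing
- pawl_lift (a joint): lift angle of the pawl in rad: 0 lying in the teeth (up to 0.17 on the ramp of a tooth), over dead centre at about 1.8, 2.25 thrown right back, where it stays by itself
- pawl_pin (a point): middle of the pawl's red cross pin, 43 mm from the hinge line and at hinge height when the pawl lies in the teeth. The pin runs along base y, so fingers that close along base x can pinch it from above, and it turns between them as it is carried over
- pawl_hinge (a point): point of the pawl's hinge line level with the pin's middle, 64.5 mm above the worktop, at (-45, -122) mm in the base frame. The pin moves round it in an arc of 43 mm radius in the upright plane along base x: from its +x side, up and over to its -x side
- home_stop: dark steel stop block with a brass screw, 16 x 12 x 26 mm, clamped at the +y rim of the base; it may be clamped up to 5 degrees to either side. Origin on the carousel axis. More than 15 N against it is forcing; 2 to 10 N (0.2 to 1 N m at the knob) is a light rest
- stop_face (a point): middle of the stop's face that the dog meets, 98 mm from the axis
- dog_face (a point): middle of the meeting face of the orange dog on the carousel rim, 98 mm from the axis; falls on stop_face when the carousel is home
- sample_cup: bystander: sample cup with red lid, 39 mm wide, 74 mm high; origin in its underside
- petri_dish: bystander: petri dish 90 mm wide, 16 mm high; origin in its underside
- kitchen_timer: bystander: white digital timer 62 x 68 x 22 mm; origin in its underside
- marker_pen: bystander: marker 130 mm long; origin in its underside

How it is judged:
By the outcome, as a careful person would: the job done as asked, in the order asked, and still so for the second after the job is handed in, with the robot touching nothing.
It also fails if it takes over 72 s, if anything falls off the work surface, if the arm or the gripper's body presses on something with over 40 N, if the wrist force passes 120 N, or if a joint passes its speed limit or range.

## Working session

There is one attempt and no reset: what is moved stays moved. The work goes in short steps, Python scripts to look and compute and a shell command to move; the robot and the scene stay as the last step left them, time stands still between calls to the robot, and variables do not carry over. Pictures are saved under pics/ and viewed, at most 10 in all, crops included, and the job is handed in when it is done.

```bash
ls; mkdir -p pics; cat > h.py <<'E'
import numpy as np, cv2
from bench import ctrl
def ray(im,uv):
    R=np.array(im["R"]);t=np.array(im["t"])
    d=np.array([(uv[0]-im["cx"])/im["fx"],(uv[1]-im["cy"])/im["fy"],1.0])
    return -R.T@t, R.T@d
def atz(im,uv,z):
    c,d=ray(im,uv); return c+d*(z-c[2])/d[2]
def proj(im,X):
    p=np.array(im["R"])@np.array(X)+np.array(im["t"]); return [im["fx"]*p[0]/p[2]+im["cx"],im["fy"]*p[1]/p[2]+im["cy"]]
E
python3 - <<'E'
from h import *
ims={n:ctrl.get_image(n) for n in("top","side")}
for n,im in ims.items():
    cv2.imwrite(f"pics/{n}0.png",im["pixels"])
    print(n,-np.array(im["R"]).T@np.array(im["t"]),im["fx"])
    for l,z in [("changer_base",0.014),("carousel",.045),("knob_grip",.11),("red_vial",.057),("pointer",.05),("pawl",.065),("pawl_pin",.0645),("home_stop",.03),("dog_face",.04)]:
        try:
            for s in ctrl.silhouettes(l,im)[:2]: print(l,round(s["p"],2),s["at"],atz(im,s["at"],z).round(4),s["region"].sum())
        except Exception as e: print(l,e)
print(ctrl.get_state())
E
```

```text
pics
top [0.3692062  0.00333967 1.04142911] 376.82728420966833
changer_base 0.92 [248.5, 191.2] [0.4965 0.0236 0.014 ] 6040
carousel 0.71 [282.3, 198.4] [ 0.4711 -0.0664  0.045 ] 113
carousel 0.64 [250.0, 189.9] [0.4961 0.0189 0.045 ] 3943
knob_grip 0.78 [249.5, 184.1] [0.5024 0.0188 0.11  ] 4019
knob_grip 0.72 [404.7, 200.5] [ 0.4512 -0.3679  0.11  ] 242
red_vial 0.91 [250.6, 186.0] [0.5049 0.0169 0.057 ] 3977
red_vial 0.68 [349.0, 230.9] [ 0.38   -0.2371  0.057 ] 807
pointer 0.71 [248.6, 184.6] [0.5097 0.0222 0.05  ] 6040
pawl 0.73 [280.9, 197.5] [ 0.4715 -0.0614  0.065 ] 120
pawl_pin 0.67 [281.0, 198.0] [ 0.4702 -0.0617  0.0645] 141
home_stop 0.5 [350.5, 231.0] [ 0.38   -0.2477  0.03  ] 858
dog_face 0.8 [253.3, 186.0] [0.507  0.0099 0.04  ] 3968
side [-0.01267751  0.73055797  0.79213649] 443.83715117510275
carousel 0.57 [249.9, 206.5] [0.5012 0.0368 0.045 ] 3081
knob_grip 0.72 [251.7, 207.8] [0.4503 0.0983 0.11  ] 3124
red_vial 0.88 [248.8, 204.2] [0.5005 0.0424 0.057 ] 3104
pointer 0.78 [251.0, 214.0] [0.4784 0.0628 0.05  ] 5090
pawl 0.41 [280.5, 183.3] [ 0.4784 -0.0695  0.065 ] 
[... 232 characters left out ...]
ime': 1.0, 'joint_positions': array([ 1.23509759,  0.32099365, -0.07012496,  1.45049221,  0.02257382,
        1.37079037, -0.05690098]), 'qd': array([ 0.00019121,  0.00320423, -0.00074626,  0.00036932, -0.00139305,
       -0.0004297 , -0.00067957]), 'joint_torque': array([-1.39044137e-04, -4.91105711e+01, -4.03580815e-01, -3.12777579e+01,
       -6.37549767e-02,  3.36392981e-02,  4.23844017e-05]), 'position': array([ 0.2227652 , -0.61064345,  0.40479476]), 'tool_rot': array([3.09355353e+00, 5.46703865e-01, 1.32091659e-05]), 'ft_force': array([ 0.0819561 ,  0.47977371, -0.46414313]), 'torque': array([-0.05302426,  0.00221547,  0.02931107]), 'grip_force': 0.0, 'grip_width': 0.9987350791402451}
```

```bash
python3 - <<'E'
import cv2,numpy as np
a=cv2.imread("pics/top0.png")[130:250,190:310]; b=cv2.imread("pics/side0.png")[140:270,180:320]
a=cv2.resize(a,(400,400),interpolation=cv2.INTER_CUBIC); b=cv2.resize(b,(400,371),interpolation=cv2.INTER_CUBIC)
c=np.zeros((600,800,3),np.uint8); c[:400,:400]=a; c[:371,400:]=b
t=cv2.resize(cv2.imread("pics/top0.png"),(266,200)); c[400:600,:266]=t
t=cv2.resize(cv2.imread("pics/side0.png"),(266,200)); c[400:600,400:666]=t
cv2.imwrite("pics/c0.png",c)
E
```

```text
(no output)
```

View pics/c0.png

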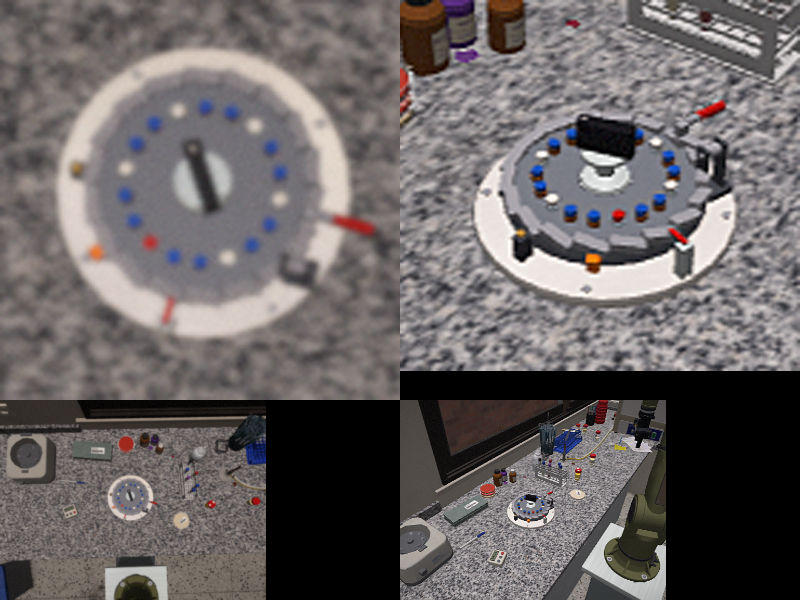

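```bash
cat >> h.py <<'E'
def blobs(im,lo,hi,box,minA=4):
    hsv=cv2.cvtColor(im["pixels"],cv2.COLOR_BGR2HSV)
    m=np.zeros(hsv.shape[:2],np.uint8)
    for l,h in zip(lo,hi): m|=cv2.inRange(hsv,np.array(l),np.array(h))
    k=np.zeros_like(m); x0,y0,x1,y1=box; k[y0:y1,x0:x1]=m[y0:y1,x0:x1]
    n,L,st,c=cv2.connectedComponentsWithStats(k)
    return [(c[i],st[i,4],np.argwhere(L==i)[:,::-1]) for i in range(1,n) if st[i,4]>=minA]
RED=([(0,130,90),(172,130,90)],[(6,255,255),(180,255,255)])
ORG=([(8,150,150)],[(20,255,255)])
BLK=([(0,0,0)],[(180,255,45)])
BOX={"top":(190,130,312,250),"side":(180,140,330,270)}
def ends(p):
    c=p.mean(0);u=np.linalg.svd(p-c,full_matrices=False)[2][0];s=(p-c)@u
    return c+u*(s.min()-.5)*1,c+u*(s.max()+.5)
E
python3 - <<'E'
from h import *
for n in("top","side"):
    im=ctrl.get_image(n); B=BOX[n]
    for l,z in(("changer_base",.014),("carousel",.045)):
        for s in ctrl.silhouettes(l,im):
            r=s["region"]
            if r.sum()<2000: continue
            cn=max(cv2.findContours(r.astype(np.uint8),0,2)[0],key=cv2.contourArea)
            # circle fit on plane z
            P=np.array([atz(im,q[0],z)[:2] for q in cv2.convexHull(cn)])
            A=np.c_[2*P,np.ones(len(P))];x=np.linalg.lstsq(A,(P**2).sum(1),rcond=None)[0]
            print(n,l,x[:2].round(4),"r",np.sqrt(x[2]+x[0]**2+x[1]**2).round(4))
    # white ring circle
    for nm,c in(("red",RED),("org",ORG),("blk",BLK)):
        for c0,a,p in blobs(im,*c,B):
            e=ends(p)
            z={"red":.0645,"org":.04,"blk":.11}[nm]
            print(n,nm,c0.round(1),a,"ends",e[0].round(1),e[1].round(1),[atz(im,q,z)[:2].round(4) for q in (c0,*e)], atz(im,c0,.057)[:2].round(4) if nm=="red" else "")
E
```

```text
top changer_base [0.5072 0.0151] r 0.1221
top carousel [0.5082 0.0182] r 0.0975
top red [295.9 197.1] 37 ends [289.8 195. ] [301.6 198.9] [array([ 0.4717, -0.1008]), array([ 0.4774, -0.0849]), array([ 0.4665, -0.1153])] [ 0.4725 -0.1016]
top red [234.7 202.1] 9 ends [232.7 201.4] [236.6 202.8] [array([0.4626, 0.0592]), array([0.4646, 0.0643]), array([0.4606, 0.0542])] [0.4633 0.0597]
top org [218.3 205. ] 7 ends [218.3 203.5] [218.3 206.5] [array([0.4584, 0.1043]), array([0.4624, 0.1042]), array([0.4544, 0.1044])] 
top blk [249.9 181.2] 8 ends [251.1 184.5] [248.6 177.6] [array([0.5096, 0.0177]), array([0.5013, 0.0149]), array([0.5188, 0.0208])] 
side changer_base [0.5066 0.0025] r 0.1391
side red [240.1 147.8] 9 ends [237.6 147.5] [242.5 148.1] [array([ 0.6698, -0.1413]), array([ 0.6769, -0.1381]), array([ 0.6632, -0.1442])] [ 0.6768 -0.1503]
side red [180.7 167. ] 15 ends [180.7 163.5] [180.7 170.5] [array([0.7426, 0.0352]), array([0.7542, 0.0229]), array([0.7312, 0.0472])] [0.7504 0.028 ]
side red [288.5 177.8] 28 ends [293.5 175.8] [282.9 180.1] [array([ 0.4747, -0.1034]), array(
[... 2155 characters left out ...]
array([0.402, 0.025])] 
side blk [291.6 207.6] 11 ends [295.5 205.8] [287.7 209.5] [array([0.3756, 0.0418]), array([0.3719, 0.0309]), array([0.3794, 0.053 ])] 
side blk [281.3 220.3] 7 ends [283.1 218.4] [279.4 222.1] [array([0.3709, 0.0929]), array([0.371 , 0.0851]), array([0.3709, 0.1005])] 
side blk [222.5 226.9] 38 ends [224.7 222.3] [220.6 230.9] [array([0.464 , 0.1891]), array([0.4696, 0.1746]), array([0.4592, 0.2015])] 
side blk [264.4 229.4] 29 ends [275.8 226. ] [250.9 233.4] [array([0.3845, 0.1399]), array([0.3703, 0.1159]), array([0.4011, 0.168 ])] 
side blk [241.5 231. ] 4 ends [239.5 231. ] [243.5 231. ] [array([0.4221, 0.1743]), array([0.4256, 0.177 ]), array([0.4186, 0.1717])]
```

The composite shows the changer at about top px (251,187). The pointer is at the bottom (240,223), the red pin at right (296,197), the orange dog at (218,205), the brass-topped home stop at (213,180) and the red cap at (235,202). The wing lies along roughly 17° in world.

```bash
cat >> h.py <<'E'
from scipy.spatial.transform import Rotation as Ro
def here():
    s=ctrl.get_state(); M=Ro.from_rotvec(s["tool_rot"]).as_matrix()
    return s,M,np.degrees(np.arctan2(M[1,0],M[0,0]))
def plan(x,y,z,phi):
    s,M,f=here(); d=M.T@(np.array([x,y,z])-s["position"]); yw=-((phi-f+180)%360-180)/180
    print("t",round(s["time"],2),"pos",s["position"].round(4),"phi",f.round(2),"shift",(d/.2).round(3),"yaw",round(yw,4),"F",s["ft_force"].round(1),"T",s["torque"].round(3),"grip",round(s["grip_width"]*87,1),round(s["grip_force"],1))
E
python3 -m jog '{"translation":[[0.2,-0.2,0],[0.4,-0.4,0],[0.6,-0.6,0],[0.8,-0.8,0],[0.8,-0.8,0]],"yaw":[0,0,0,0,0],"jaw":[0,0,0,0,0]}' 35
python3 -m jog '{"translation":[[0.2,-0.2,0],[0.4,-0.4,0],[0.6,-0.6,0],[0.8,-0.8,0],[0.8,-0.8,0]],"yaw":[0,0,0,0,0],"jaw":[0.3,0.3,0.3,0.3,0.3]}'
python3 -m jog '{"translation":[[0.2,-0.2,0],[0.4,-0.4,0],[0.6,-0.6,0],[0.8,-0.84,0],[0.8,-0.84,0]],"yaw":[0,0,0,0.014,0.014],"jaw":[0.3,0.3,0.3,0.3,0.3]}'
python3 -c "
from h import *
plan(.507,.0155,.265,17.5);print(here()[0]['joint_positions'].round(2))"
```

```text
time: 1.92
position: [0.3212, -0.4012, 0.4054]
tool_rot: [3.091, 0.56, 0.002]
ft_force: [-0.8, -1.1, -0.1]
grip_width: 1.002
grip_force: 0.0
time: 2.55
position: [0.4155, -0.1967, 0.4053]
tool_rot: [3.091, 0.559, 0.002]
ft_force: [0.2, -0.3, -0.8]
grip_width: 0.705
grip_force: 0.0
time: 3.18
position: [0.5074, 0.0161, 0.4051]
tool_rot: [-3.101, -0.49, -0.002]
ft_force: [0.3, -1.4, 0.9]
grip_width: 0.696
grip_force: 0.0
t 3.17 pos [0.5074 0.0161 0.4051] phi 17.94 shift [-0.004  0.004  0.7  ] yaw 0.0025 F [ 0.3 -1.4  0.9] T [-0.007 -0.026 -0.008] grip 60.5 0.0
[ 0.6   0.05 -0.7   1.78  0.03  1.32 -1.36]
```

```bash

python3 -m jog '{"translation":[[0,0,0.2],[0,0,0.4],[0,0,0.55],[-0.002,0.002,0.65],[-0.004,0.004,0.7],[-0.004,0.004,0.7]],"yaw":[0,0,0,0,0.0025,0.0025],"jaw":[0.3,0.3,0.3,0.3,0.3,0.3]}' 8
python3 -m jog '{"translation":[[0,0,0],[0,0,0],[0,0,0],[0,0,0],[0,0,0],[0,0,0]],"yaw":[0,0,0,0,0,0],"jaw":[0.6,0.9,1,1,1,1]}' 8
python3 -c "
from h import *
plan(.507,.0155,.265,17.5);print(here()[0]['joint_positions'].round(2))
for n in ('top','side'):
    im=ctrl.get_image(n);x0,y0,x1,y1=BOX[n];cv2.imwrite(f'pics/{n}1.png',cv2.resize(im['pixels'][y0:y1,x0:x1],None,fx=3,fy=3))
"
```

```text
time: 3.92
position: [0.5059, 0.0099, 0.2643]
tool_rot: [3.107, 0.463, -0.002]
ft_force: [0.2, 0.1, 0.5]
grip_width: 0.7
grip_force: 0.0
time: 4.68
position: [0.5048, 0.0158, 0.2648]
tool_rot: [-3.099, -0.47, 0.004]
ft_force: [-4.4, 10.3, 4.8]
grip_width: 0.162
grip_force: 8.0
t 4.67 pos [0.5048 0.0158 0.2648] phi 17.25 shift [ 0.01   0.005 -0.001] yaw -0.0014 F [-4.4 10.3  4.8] T [ 2.31   1.079 -0.078] grip 14.1 8.0
[ 0.57  0.19 -0.7   1.95  0.14  1.05 -1.46]
```

```bash

python3 -m jog '{"translation":[[0,0,0],[0,0,0]],"yaw":[0,0],"jaw":[1,1]}' 8
python3 -c "
from h import *
plan(.507,.0155,.265,17.5)"
python3 -m jog '{"translation":[[0,-0.01,0],[0,-0.01,0],[0,-0.01,0]],"yaw":[0,0,0],"jaw":[1,1,1]}' 8
python3 -c "
from h import *
plan(.507,.0155,.265,17.5)"
```

```text
time: 5.03
position: [0.5048, 0.0159, 0.2648]
tool_rot: [-3.099, -0.471, 0.004]
ft_force: [-5.6, 9.9, 4.5]
grip_width: 0.159
grip_force: 8.0
t 5.03 pos [0.5048 0.0159 0.2648] phi 17.27 shift [ 0.01   0.005 -0.001] yaw -0.0013 F [-5.6  9.9  4.5] T [ 2.278  1.101 -0.012] grip 13.8 8.0
time: 5.4
position: [0.5046, 0.0163, 0.2648]
tool_rot: [-3.102, -0.469, 0.002]
ft_force: [-3.9, 7.4, 3.7]
grip_width: 0.162
grip_force: 8.0
t 5.4 pos [0.5046 0.0163 0.2648] phi 17.2 shift [ 0.01   0.007 -0.001] yaw -0.0016 F [-3.9  7.4  3.7] T [1.529 0.741 0.032] grip 14.1 8.0
```

View pics/side1.png

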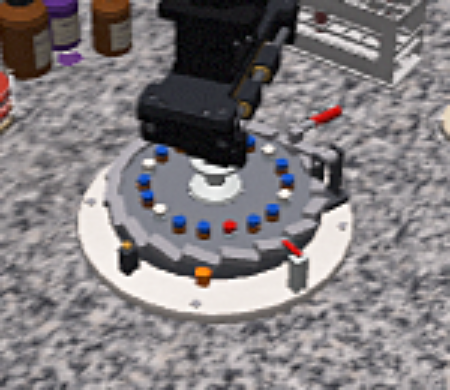

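```bash

python3 -m jog '{"translation":[[0.003,-0.012,0],[0.005,-0.025,0],[0.005,-0.025,0],[0.005,-0.025,0]],"yaw":[0,0,0,0],"jaw":[1,1,1,1]}' 30
python3 -c "
from h import *
plan(.507,.0155,.265,17.5)"
```

```text
time: 5.9
position: [0.5045, 0.0174, 0.2648]
tool_rot: [3.106, 0.465, -0.003]
ft_force: [-5.0, -2.3, 4.9]
grip_width: 0.16
grip_force: 30.0
t 5.9 pos [0.5045 0.0174 0.2648] phi 17.02 shift [ 0.009  0.013 -0.001] yaw -0.0027 F [-5.  -2.3  4.9] T [-0.114  0.927  0.062] grip 13.9 30.0
```

```bash

python3 -m jog '{"translation":[[-0.007,0,0],[-0.007,0,0],[-0.007,0,0],[-0.007,0,0],[-0.007,0,0]],"yaw":[0,-0.01,-0.025,-0.04,-0.05],"jaw":[1,1,1,1,1]}' 30
python3 -c "
from h import *
plan(.507,.0155,.265,17.5)"
python3 -m jog '{"translation":[[0,0,0],[0,0,0],[0,0,0],[0,0,0],[0,0,0]],"yaw":[-0.01,-0.025,-0.04,-0.05,-0.05],"jaw":[1,1,1,1,1]}' 30
python3 -c "
from h import *
plan(.507,.0155,.265,17.5)"
```

```text
time: 6.52
position: [0.5041, 0.0166, 0.2649]
tool_rot: [3.059, 0.709, 0.003]
ft_force: [2.7, -4.8, -0.2]
grip_width: 0.16
grip_force: 30.0
t 6.53 pos [0.5041 0.0166 0.2649] phi 26.11 shift [ 0.01   0.011 -0.001] yaw 0.0478 F [ 2.7 -4.8 -0.2] T [-0.79  -0.527 -0.115] grip 13.9 30.0
time: 7.15
position: [0.5044, 0.016, 0.2649]
tool_rot: [2.993, 0.945, 0.003]
ft_force: [5.3, -6.1, -1.5]
grip_width: 0.16
grip_force: 30.1
t 7.15 pos [0.5044 0.016  0.2649] phi 35.05 shift [ 0.009  0.01  -0.001] yaw 0.0975 F [ 5.3 -6.1 -1.5] T [-1.105e+00 -7.780e-01  1.000e-03] grip 13.9 30.1
```

```bash
cat > r.py <<'E'
from h import *
plan(.5045,.016,.265,17)
E
python3 -m jog '{"translation":[[0,0.005,0],[0,0.01,0],[0,0.01,0],[0,0.01,0]],"yaw":[0,0.01,0.02,0.02],"jaw":[1,1,1,1]}' 30 >/dev/null; python3 r.py
python3 -m jog '{"translation":[[0,0,0],[0,0,0]],"yaw":[0.008,0.008],"jaw":[1,1]}' 30 >/dev/null; python3 r.py
python3 -m jog '{"translation":[[0,0,0],[0,0,0]],"yaw":[0.008,0.008],"jaw":[1,1]}' 30 >/dev/null; python3 r.py
```

```text
t 7.65 pos [0.5047 0.016  0.2648] phi 31.43 shift [-0.001 -0.    -0.001] yaw 0.0802 F [ 1.7 -4.6  2. ] T [-0.681 -0.183 -0.093] grip 13.8 30.0
t 7.9 pos [0.5047 0.0161 0.2649] phi 30.0 shift [-0.001  0.    -0.001] yaw 0.0722 F [ 0.7 -4.   2.4] T [-0.793 -0.131 -0.064] grip 14.3 30.0
t 8.15 pos [0.5046 0.0162 0.2648] phi 28.56 shift [-0.001  0.001 -0.001] yaw 0.0642 F [ 0.5 -5.1  4. ] T [-0.744  0.008 -0.05 ] grip 13.8 30.0
```

```bash

for i in 1 2; do :; done
python3 -m jog '{"translation":[[0,0,0],[0,0,0]],"yaw":[0.006,0.006],"jaw":[1,1]}' 30 >/dev/null; python3 r.py
python3 -m jog '{"translation":[[0,0,0],[0,0,0]],"yaw":[0.006,0.006],"jaw":[1,1]}' 30 >/dev/null; python3 r.py
python3 -m jog '{"translation":[[0,0,0],[0,0,0]],"yaw":[0.006,0.006],"jaw":[1,1]}' 30 >/dev/null; python3 r.py
```

```text
t 8.4 pos [0.5046 0.0163 0.2648] phi 27.5 shift [-0.001  0.001 -0.001] yaw 0.0583 F [ 0.2 -3.7  4.7] T [-0.756  0.081 -0.092] grip 13.7 30.0
t 8.65 pos [0.5046 0.0163 0.2648] phi 26.4 shift [-0.001  0.001 -0.001] yaw 0.0522 F [-0.1 -3.8  5.1] T [-0.681  0.14  -0.023] grip 14.3 30.0
t 8.9 pos [0.5045 0.0164 0.2648] phi 25.33 shift [-0.001  0.002 -0.001] yaw 0.0463 F [-1.  -3.3  5.4] T [-0.669  0.21  -0.025] grip 14.0 30.0
```

```bash

python3 -m jog '{"translation":[[0,0,0],[0,0,0]],"yaw":[0.006,0.006],"jaw":[1,1]}' 30 >/dev/null; python3 r.py
python3 -m jog '{"translation":[[0,0,0],[0,0,0]],"yaw":[0.006,0.006],"jaw":[1,1]}' 30 >/dev/null; python3 r.py
python3 - <<'E'
from h import *
c=np.zeros((600,800,3),np.uint8)
im=ctrl.get_image('side')
c[:,:480]=cv2.resize(im['pixels'][150:250,220:300],(480,600),interpolation=cv2.INTER_CUBIC)
im=ctrl.get_image('top')
c[:320,480:]=cv2.resize(im['pixels'][160:240,220:300],(320,320),interpolation=cv2.INTER_CUBIC)
cv2.imwrite('pics/c2.png',c)
E
```

```text
t 9.15 pos [0.5045 0.0165 0.2648] phi 24.25 shift [-0.001  0.002 -0.001] yaw 0.0403 F [-0.6 -3.8  5.7] T [-0.633  0.195 -0.049] grip 13.7 30.0
t 9.4 pos [0.5045 0.0166 0.2648] phi 23.18 shift [-0.001  0.003 -0.001] yaw 0.0343 F [-1.4 -3.9  5.1] T [-0.622  0.215 -0.014] grip 13.8 30.0
```

View pics/c2.png

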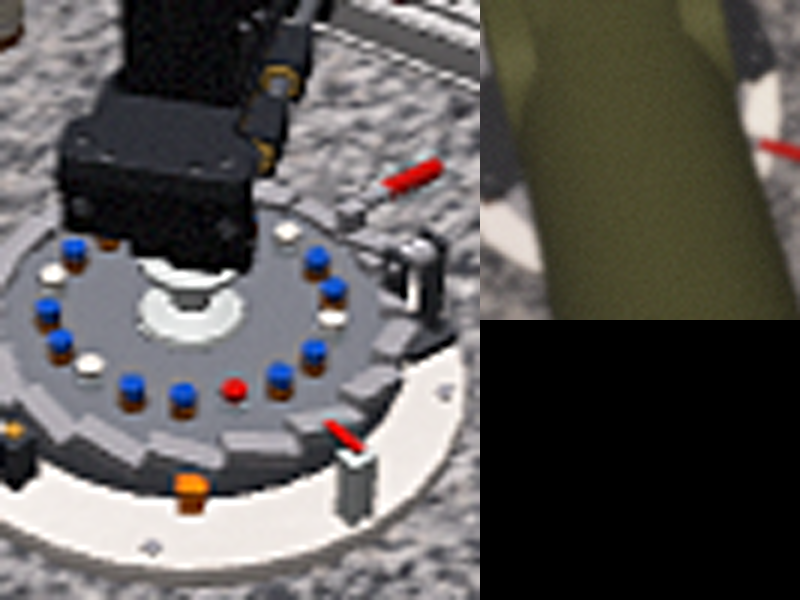

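Side crop: the red cap is at about px (259,215), one vial pitch (about 20°) before the pointer, and the pawl pin is still down. The dog has followed the knob, so the pawl contact should be close.

```bash

python3 -m jog '{"translation":[[0,0,0],[0,0,0]],"yaw":[0.006,0.006],"jaw":[1,1]}' 30 >/dev/null; python3 r.py
python3 -m jog '{"translation":[[0,0,0],[0,0,0]],"yaw":[0.006,0.006],"jaw":[1,1]}' 30 >/dev/null; python3 r.py
python3 -m jog '{"translation":[[0,0,0],[0,0,0]],"yaw":[0.006,0.006],"jaw":[1,1]}' 30 >/dev/null; python3 r.py
```

```text
t 9.75 pos [0.5045 0.0166 0.2648] phi 22.15 shift [-0.001  0.003 -0.001] yaw 0.0286 F [-0.3 -2.9  5.7] T [-0.626  0.276  0.229] grip 13.4 30.0
t 10.0 pos [0.5045 0.0168 0.2648] phi 21.15 shift [-0.001  0.004 -0.001] yaw 0.023 F [-0.3 -4.   5.2] T [-0.632  0.22   0.612] grip 14.0 30.4
t 10.25 pos [0.5045 0.0168 0.2648] phi 20.09 shift [-0.001  0.004 -0.001] yaw 0.0172 F [-0.6 -3.5  5.3] T [-0.676  0.123  0.733] grip 13.7 30.8
```

```bash

python3 -m jog '{"translation":[[0,0,0],[0,0,0],[0,0,0],[0,0,0],[0,0,0],[0,0,0]],"yaw":[-0.003,-0.003,-0.003,-0.003,-0.003,-0.003],"jaw":[1,1,1,1,1,1]}' 30 >/dev/null; python3 r.py
python3 -m jog '{"translation":[[0,0,0]],"yaw":[0],"jaw":[1]}' 30 >/dev/null; python3 r.py
```

```text
t 11.0 pos [0.5045 0.0167 0.2648] phi 20.62 shift [-0.001  0.003 -0.001] yaw 0.0201 F [-1.1 -3.5  5.3] T [-0.642  0.156  0.64 ] grip 14.1 30.5
t 11.12 pos [0.5045 0.0167 0.2648] phi 20.61 shift [-0.001  0.003 -0.001] yaw 0.0201 F [-1.5 -3.2  5.6] T [-0.69   0.098  0.639] grip 13.9 30.5
```

```bash

python3 -m jog '{"translation":[[0,0,0],[0,0,0],[0,0,0],[0,0,0],[0,0,0],[0,0,0],[0,0,0]],"yaw":[-0.01,-0.03,-0.055,-0.08,-0.1,-0.1,-0.1],"jaw":[1,1,1,1,1,1,1]}' 30 >/dev/null; python3 r.py
python3 -m jog '{"translation":[[0,0,0],[0,0,0],[0,0,0],[0,0,0]],"yaw":[-0.015,-0.03,-0.045,-0.045],"jaw":[1,1,1,1]}' 30 >/dev/null; python3 r.py
python3 -m jog '{"translation":[[0,0,0],[0,0,0]],"yaw":[0.006,0.006],"jaw":[1,1]}' 30 >/dev/null; python3 r.py
python3 -m jog '{"translation":[[0,0,0],[0,0,0]],"yaw":[0.006,0.006],"jaw":[1,1]}' 30 >/dev/null; python3 r.py
```

```text
t 12.0 pos [0.505  0.0156 0.2648] phi 38.44 shift [-0.001 -0.003 -0.001] yaw 0.1191 F [ 1.6 -5.8  3.6] T [-1.043 -0.205  0.039] grip 13.8 30.0
t 12.5 pos [0.5053 0.0151 0.2649] phi 46.54 shift [ 0.    -0.006 -0.001] yaw 0.1641 F [ 3.2 -6.4  1.6] T [-1.243 -0.526  0.017] grip 13.8 30.0
t 12.75 pos [0.5052 0.0152 0.2648] phi 45.43 shift [ 0.    -0.005 -0.001] yaw 0.158 F [ 3.5 -6.3  2. ] T [-1.252 -0.47   0.002] grip 14.1 30.0
t 13.0 pos [0.5052 0.0152 0.2648] phi 44.35 shift [ 0.    -0.005 -0.001] yaw 0.152 F [ 2.4 -5.7  2.3] T [-1.173 -0.45  -0.003] grip 13.7 30.0
```

```bash

python3 -m jog '{"translation":[[0,0,0],[0,0,0]],"yaw":[0.006,0.006],"jaw":[1,1]}' 30 >/dev/null; python3 r.py
python3 -m jog '{"translation":[[0,0,0],[0,0,0]],"yaw":[0.006,0.006],"jaw":[1,1]}' 30 >/dev/null; python3 r.py
```

```text
t 13.25 pos [0.5051 0.0153 0.2648] phi 43.28 shift [ 0.    -0.005 -0.001] yaw 0.146 F [ 3.1 -6.2  2.5] T [-1.208 -0.392 -0.034] grip 13.8 30.0
t 13.5 pos [0.5051 0.0154 0.2649] phi 42.23 shift [-0.    -0.004 -0.001] yaw 0.1402 F [ 2.2 -6.3  2.8] T [-1.194 -0.391  0.195] grip 13.6 30.0
```

```bash

python3 -m jog '{"translation":[[0,0,0],[0,0,0],[0,0,0]],"yaw":[0.005,0.005,0.005],"jaw":[1,1,1]}' 30 >/dev/null; python3 r.py
python3 -m jog '{"translation":[[0,0,0],[0,0,0],[0,0,0],[0,0,0]],"yaw":[0,0,0,0],"jaw":[1,1,1,1]}' 30 >/dev/null; python3 r.py
python3 - <<'E'
from h import *
for n in ("top","side"):
    im=ctrl.get_image(n)
    for c0,a,p in blobs(im,*RED,BOX[n]): print(n,c0.round(1),a,[atz(im,c0,z)[:2].round(4) for z in (.05,.057,.0645)])
E
```

```text
t 13.88 pos [0.5051 0.0155 0.2648] phi 41.4 shift [-0.001 -0.004 -0.001] yaw 0.1356 F [ 1.4 -6.2  3. ] T [-1.193 -0.42   0.391] grip 13.7 30.2
t 14.38 pos [0.5051 0.0155 0.2648] phi 41.4 shift [-0.    -0.004 -0.001] yaw 0.1356 F [ 3.  -6.   2.7] T [-1.214 -0.393  0.465] grip 13.6 30.2
top [296.  197.1] 36 [array([ 0.4731, -0.1026]), array([ 0.4723, -0.1018]), array([ 0.4715, -0.101 ])]
side [180.7 167. ] 15 [array([0.7576, 0.0213]), array([0.7504, 0.028 ]), array([0.7426, 0.0352])]
side [180.8 177. ] 4 [array([0.7249, 0.0557]), array([0.718 , 0.0621]), array([0.7105, 0.0689])]
side [288.7 178.9] 25 [array([ 0.4813, -0.116 ]), array([ 0.4767, -0.1081]), array([ 0.4717, -0.0995])]
side [266.1 212.2] 12 [array([0.4521, 0.0345]), array([0.4477, 0.0411]), array([0.443 , 0.0481])]
side [277.1 222.1] 14 [array([0.4093, 0.0486]), array([0.4053, 0.055 ]), array([0.401 , 0.0619])]
```

```bash

python3 -m jog '{"translation":[[0,0,0],[0,0,0],[0,0,0],[0,0,0],[0,0,0]],"yaw":[-0.004,-0.007,-0.007,-0.007,-0.007],"jaw":[1,1,0.6,0.5,0.5]}' 10 
python3 -m jog '{"translation":[[0,0,-0.1],[0,0,-0.3],[0,0,-0.45],[0,0,-0.45]],"yaw":[0,0,0,0],"jaw":[0.5,0.5,0.5,0.5]}' 10
python3 -c "
from h import *
plan(.470,-.100,.335,73)"
```

```text
time: 15.1
position: [0.5042, 0.0172, 0.2643]
tool_rot: [-2.925, -1.143, 0.001]
ft_force: [-0.6, 0.3, 0.3]
grip_width: 0.416
grip_force: 0.0
time: 15.6
position: [0.5054, 0.017, 0.3569]
tool_rot: [2.925, 1.142, 0.006]
ft_force: [0.2, 0.3, -0.1]
grip_width: 0.503
grip_force: 0.0
t 15.6 pos [0.5054 0.017  0.3569] phi 42.65 shift [-0.527  0.31   0.109] yaw -0.1686 F [ 0.2  0.3 -0.1] T [-0.064  0.011 -0.008] grip 43.7 0.0
```

```bash

python3 -m jog '{"translation":[[-0.1,0.06,0],[-0.25,0.15,0],[-0.4,0.23,0],[-0.527,0.31,0.1],[-0.527,0.31,0.1],[-0.527,0.31,0.1]],"yaw":[-0.04,-0.09,-0.14,-0.169,-0.169,-0.169],"jaw":[0.6,0.65,0.65,0.65,0.65,0.65]}' 10 
python3 - <<'E'
from h import *
plan(.470,-.100,.2335,73)
c=np.zeros((400,800,3),np.uint8)
im=ctrl.get_image('side'); c[:,:400]=cv2.resize(im['pixels'][130:230,230:330],(400,400),interpolation=cv2.INTER_CUBIC)
im=ctrl.get_image('top'); c[:,400:]=cv2.resize(im['pixels'][150:250,230:330],(400,400),interpolation=cv2.INTER_CUBIC)
cv2.imwrite('pics/c3.png',c)
E
```

```text
time: 16.35
position: [0.4691, -0.0997, 0.3342]
tool_rot: [-2.523, -1.869, -0.0]
ft_force: [-0.2, -0.3, -0.4]
grip_width: 0.353
grip_force: 0.0
t 16.35 pos [ 0.4691 -0.0997  0.3342] phi 73.05 shift [-0.     0.005  0.503] yaw 0.0003 F [-0.2 -0.3 -0.4] T [-0.008 -0.089 -0.016] grip 30.7 0.0
```

View pics/c3.png

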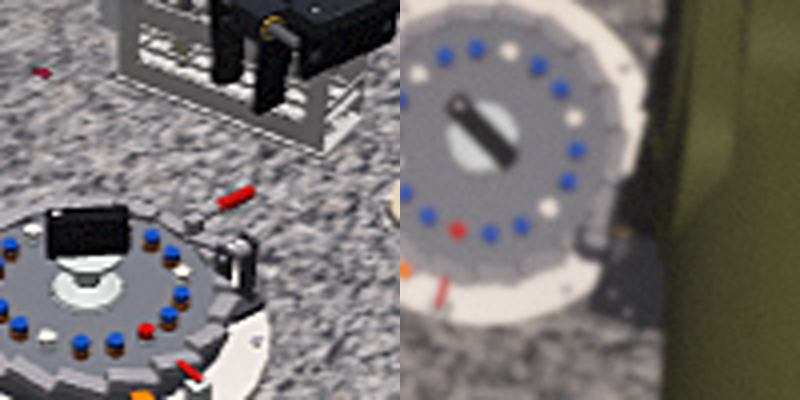

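The side crop shows the fingers above and in line with the red pin at (236,197), and the clevis bracket lower right of it. The top crop shows the red cap at (458,232), in line with the pointer at (442,290).

```bash

python3 -m jog '{"translation":[[0,0.005,0.15],[0,0.005,0.3],[0,0.005,0.42],[0,0.005,0.5],[0,0.005,0.5]],"yaw":[0,0,0,0,0],"jaw":[0.65,0.65,0.65,0.65,0.65]}' 8
python3 - <<'E'
from h import *
plan(.470,-.100,.2335,73)
im=ctrl.get_image('side'); cv2.imwrite('pics/c4.png',cv2.resize(im['pixels'][130:230,230:330],(500,500),interpolation=cv2.INTER_CUBIC))
E
```

```text
time: 17.08
position: [0.4699, -0.1004, 0.2341]
tool_rot: [-2.522, -1.87, 0.001]
ft_force: [0.4, 0.4, 0.0]
grip_width: 0.35
grip_force: 0.0
t 17.07 pos [ 0.4699 -0.1004  0.2341] phi 73.11 shift [0.002 0.    0.003] yaw 0.0006 F [0.4 0.4 0. ] T [ 0.04  -0.082  0.022] grip 30.4 0.0
```

View pics/c4.png

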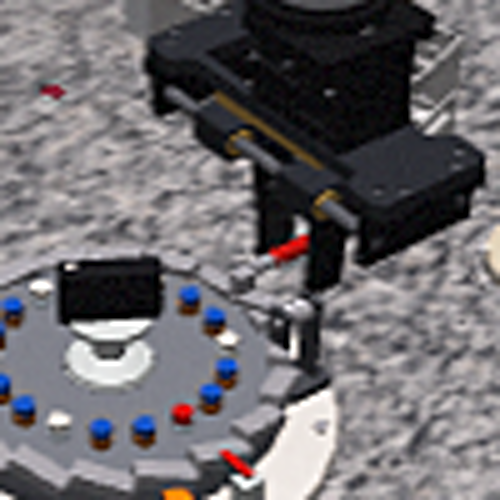

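The side crop shows the red pin at (290,248) between the two open fingers, clear of the bracket.

```bash

python3 -m jog '{"translation":[[0,0,0],[0,0,0],[0,0,0],[0,0,0]],"yaw":[0,0,0,0],"jaw":[0.8,1,1,1]}' 10
python3 r.py
python3 -m jog '{"translation":[[0,-0.003,-0.03],[0,-0.01,-0.063],[0,-0.01,-0.063]],"yaw":[0,0,0],"jaw":[1,1,1]}' 10
python3 r.py
```

```text
time: 17.62
position: [0.4708, -0.1014, 0.2354]
tool_rot: [2.523, 1.868, 0.003]
ft_force: [3.4, -1.1, -0.2]
grip_width: 0.11
grip_force: 10.0
t 17.62 pos [ 0.4708 -0.1014  0.2354] phi 73.04 shift [ 0.61  -0.009 -0.148] yaw 0.3114 F [ 3.4 -1.1 -0.2] T [-0.249 -0.702 -0.061] grip 9.5 10.0
time: 18.0
position: [0.4689, -0.1008, 0.2483]
tool_rot: [2.522, 1.868, 0.003]
ft_force: [5.4, -1.9, -0.7]
grip_width: 0.108
grip_force: 10.0
t 18.0 pos [ 0.4689 -0.1008  0.2483] phi 73.04 shift [ 0.61   0.    -0.083] yaw 0.3113 F [ 5.4 -1.9 -0.7] T [-0.533 -1.192  0.053] grip 9.4 10.0
```

```bash

python3 -m jog '{"translation":[[0,-0.005,-0.03],[0,-0.021,-0.058],[0,-0.04,-0.083],[0,-0.065,-0.105],[0,-0.12,-0.137],[0,-0.183,-0.151],[0,-0.183,-0.151]],"yaw":[0,0,0,0,0,0,0],"jaw":[1,1,1,1,1,1,1]}' 10
python3 -m jog '{"translation":[[0,-0.032,0.001],[0,-0.064,0.005],[0,-0.105,0.019],[0,-0.133,0.034],[0,-0.133,0.034]],"yaw":[0,0,0,0,0],"jaw":[1,1,1,1,1]}' 10
python3 - <<'E'
from h import *
plan(.470,-.100,.2335,73)
im=ctrl.get_image('side'); cv2.imwrite('pics/c5.png',cv2.resize(im['pixels'][130:230,230:330],(500,500),interpolation=cv2.INTER_CUBIC))
E
```

```text
time: 18.88
position: [0.433, -0.0898, 0.2792]
tool_rot: [2.523, 1.868, -0.001]
ft_force: [-0.8, -0.7, 10.1]
grip_width: 0.109
grip_force: 10.0
time: 19.5
position: [0.4067, -0.0818, 0.27]
tool_rot: [-2.523, -1.869, 0.003]
ft_force: [-0.7, -1.6, 2.2]
grip_width: 0.107
grip_force: 10.0
t 19.5 pos [ 0.4067 -0.0818  0.27  ] phi 73.05 shift [0.005 0.33  0.182] yaw 0.0003 F [-0.7 -1.6  2.2] T [-0.191 -0.068  0.022] grip 9.3 10.0
```

View pics/c5.png

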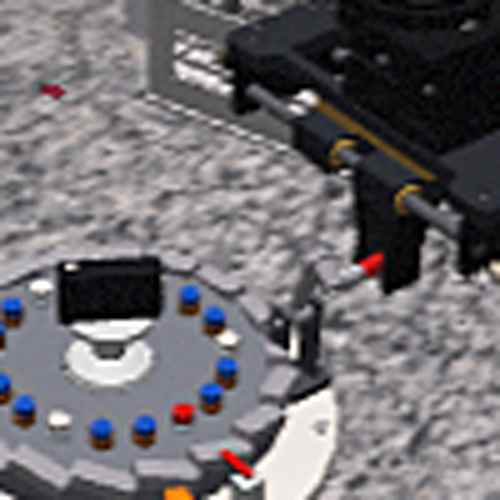

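The side crop shows the pawl thrown over the hinge, with the red pin at (370,265) still between the fingers on the far side of the bracket.

```bash

python3 -m jog '{"translation":[[0,0,0],[0,0,0],[0,0,0]],"yaw":[0,0,0],"jaw":[0.7,0.65,0.65]}' 10
python3 -m jog '{"translation":[[0,0,-0.1],[0,0,-0.3],[0,0,-0.45],[0,0,-0.45]],"yaw":[0,0,0,0],"jaw":[0.65,0.65,0.65,0.65]}' 10
python3 - <<'E'
from h import *
plan(.5045,.0167,.355,42.3);print(here()[0]['joint_positions'].round(2))
im=ctrl.get_image('side')
for c0,a,p in blobs(im,*RED,BOX["side"]): print(c0.round(1),a,atz(im,c0,.098).round(4))
cv2.imwrite('pics/c6.png',cv2.resize(im['pixels'][130:230,230:330],(500,500),interpolation=cv2.INTER_CUBIC))
E
```

```text
time: 19.92
position: [0.4077, -0.082, 0.2707]
tool_rot: [-2.524, -1.87, -0.0]
ft_force: [0.1, 0.2, -0.1]
grip_width: 0.322
grip_force: 0.0
time: 20.42
position: [0.4086, -0.0821, 0.3629]
tool_rot: [2.521, 1.867, 0.004]
ft_force: [-0.3, 1.2, -0.3]
grip_width: 0.352
grip_force: 0.0
t 20.43 pos [ 0.4086 -0.0821  0.3629] phi 73.04 shift [0.612 0.315 0.041] yaw 0.1708 F [-0.3  1.2 -0.3] T [-0.042  0.002  0.083] grip 30.6 0.0
[ 0.85 -0.16 -0.64  2.03 -0.1   1.24 -0.05]
[240.1 147.8] 9 [ 0.6384 -0.1012  0.098 ]
[180.7 167. ] 15 [0.7078 0.0672 0.098 ]
[180.8 172. ] 4 [0.6923 0.0835 0.098 ]
[181. 177.] 5 [0.6767 0.099  0.098 ]
[307. 182.] 31 [ 0.4047 -0.0784  0.098 ]
[266.4 211.9] 11 [0.422  0.0784 0.098 ]
[277.1 222.1] 14 [0.382  0.0927 0.098 ]
```

View pics/c6.png

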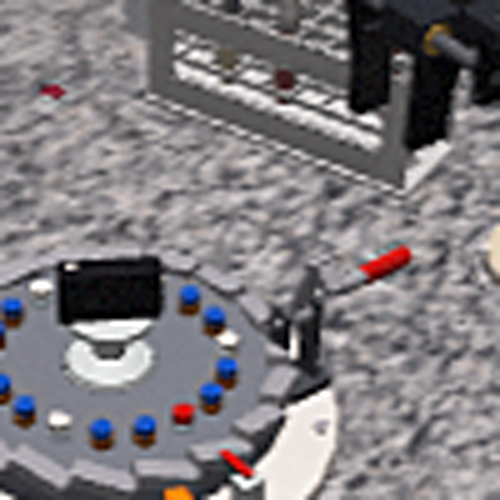

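The side crop shows the pawl staying back by itself, with its pin at (385,262) and the fingers clear above it.

```bash

python3 -m jog '{"translation":[[0.15,0.08,0],[0.3,0.155,0],[0.45,0.235,0],[0.612,0.315,0.04],[0.612,0.315,0.04],[0.612,0.315,0.04]],"yaw":[0.04,0.09,0.14,0.171,0.171,0.171],"jaw":[0.5,0.5,0.5,0.5,0.5,0.5]}' 10 >/dev/null
python3 -m jog '{"translation":[[0,0,0.1],[0,0,0.25],[0,0,0.37],[0,0,0.45],[0,0,0.45]],"yaw":[0,0,0,0,0],"jaw":[0.5,0.5,0.5,0.5,0.5]}' 10
python3 -c "
from h import *
plan(.5045,.0167,.265,42.3);print(here()[0]['joint_positions'].round(2))"
```

```text
time: 21.85
position: [0.5032, 0.0158, 0.2622]
tool_rot: [2.93, 1.132, -0.002]
ft_force: [0.2, -0.6, 0.3]
grip_width: 0.498
grip_force: 0.0
t 21.85 pos [0.5032 0.0158 0.2622] phi 42.23 shift [ 0.008  0.001 -0.014] yaw -0.0004 F [ 0.2 -0.6  0.3] T [ 0.008  0.001 -0.008] grip 43.4 0.0
[ 0.69  0.22 -0.85  1.95  0.19  1.05 -1.07]
```

```bash

python3 -m jog '{"translation":[[0.008,0,-0.014],[0.008,0,-0.014],[0.008,0,-0.014],[0.008,0,-0.014],[0.008,0,-0.014]],"yaw":[0,0,0,0,0],"jaw":[0.7,1,1,1,1]}' 10 >/dev/null; python3 r.py
python3 -m jog '{"translation":[[0,0,0],[0,0,0],[0,0,0],[0,0,0],[0,0,0],[0,0,0],[0,0,0]],"yaw":[0,0.01,0.03,0.055,0.08,0.1,0.1],"jaw":[1,1,1,1,1,1,1]}' 30 >/dev/null; python3 r.py
```

```text
t 22.48 pos [0.5057 0.0163 0.2658] phi 42.21 shift [-0.006 -0.003  0.004] yaw 0.14 F [ 4.7 -2.8 -3. ] T [-0.643 -0.824 -0.028] grip 14.2 10.0
t 23.35 pos [0.5053 0.0172 0.2658] phi 24.28 shift [-0.006  0.004  0.004] yaw 0.0404 F [ 3.3 -2.3 -0.9] T [-0.494 -0.647 -0.062] grip 13.6 30.0
```

```bash

python3 -m jog '{"translation":[[0,0,0],[0,0,0],[0,0,0],[0,0,0],[0,0,0],[0,0,0],[0,0,0]],"yaw":[0.02,0.045,0.07,0.095,0.12,0.135,0.135],"jaw":[1,1,1,1,1,1,1]}' 30 >/dev/null; python3 r.py
python3 - <<'E'
from h import *
for n in ("side","top"):
    im=ctrl.get_image(n)
    for c0,a,p in blobs(im,*ORG,BOX[n],3): print(n,c0.round(1),a,atz(im,c0,.04).round(4))
print(here()[0]['joint_positions'].round(2))
cv2.imwrite('pics/c7.png',cv2.resize(ctrl.get_image("side")['pixels'][170:250,200:300],(500,400),interpolation=cv2.INTER_CUBIC))
E
```

```text
t 24.23 pos [0.5051 0.0184 0.2658] phi 0.08 shift [-0.003  0.012  0.004] yaw -0.094 F [ 3.3  1.5 -1.1] T [ 0.199 -0.507 -0.024] grip 13.4 30.0
side [222.  221.2] 4 [0.5268 0.1186 0.04  ]
side [235.5 228. ] 14 [0.4849 0.1177 0.04  ]
[ 0.61  0.2  -0.75  1.95  0.16  1.05 -1.78]
```

View pics/c7.png

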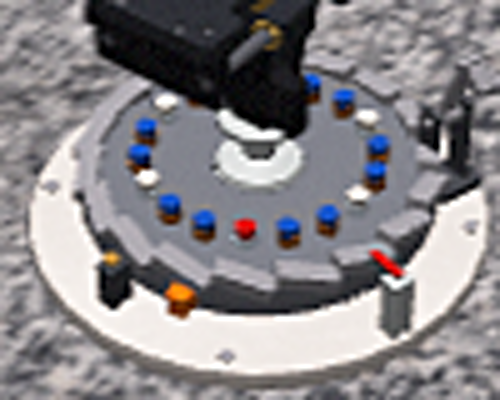

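The side crop shows the orange dog at (180,298), about 18 mm clear of the stop at (113,275).

```bash

python3 -m jog '{"translation":[[0,0,0],[0,0,0],[0,0,0],[0,0,0]],"yaw":[0.01,0.02,0.033,0.033],"jaw":[1,1,1,1]}' 30 >/dev/null; python3 r.py
python3 -m jog '{"translation":[[0,0,0],[0,0,0]],"yaw":[0.006,0.006],"jaw":[1,1]}' 30 >/dev/null; python3 r.py
python3 -m jog '{"translation":[[0,0,0],[0,0,0]],"yaw":[0.006,0.006],"jaw":[1,1]}' 30 >/dev/null; python3 r.py
```

```text
t 24.88 pos [0.5051 0.0187 0.2658] phi -6.0 shift [-0.001  0.014  0.004] yaw -0.1278 F [ 4.2  4.1 -0.2] T [ 0.892 -0.777 -0.029] grip 13.8 30.0
t 25.12 pos [0.5051 0.0188 0.2658] phi -7.05 shift [-0.001  0.014  0.004] yaw -0.1336 F [ 3.8  5.3 -1.7] T [ 0.871 -0.732  0.027] grip 13.7 30.0
t 25.38 pos [0.5051 0.0188 0.2658] phi -8.13 shift [-0.001  0.014  0.004] yaw -0.1396 F [ 3.6  5.1 -0.1] T [ 0.953 -0.799  0.026] grip 13.6 30.0
```

```bash

python3 -m jog '{"translation":[[0,0,0],[0,0,0]],"yaw":[0.006,0.006],"jaw":[1,1]}' 30 >/dev/null; python3 r.py
python3 -m jog '{"translation":[[0,0,0],[0,0,0]],"yaw":[0.006,0.006],"jaw":[1,1]}' 30 >/dev/null; python3 r.py
python3 -m jog '{"translation":[[0,0,0],[0,0,0]],"yaw":[0.006,0.006],"jaw":[1,1]}' 30 >/dev/null; python3 r.py
```

```text
t 25.62 pos [0.5051 0.0189 0.2658] phi -9.21 shift [-0.001  0.015  0.004] yaw -0.1456 F [ 2.9  4.8 -0.7] T [ 0.953 -0.723  0.001] grip 13.8 30.0
t 25.88 pos [0.5051 0.0189 0.2658] phi -10.29 shift [-0.     0.015  0.004] yaw -0.1516 F [ 3.9  5.3 -0. ] T [ 0.993 -0.806 -0.059] grip 14.0 30.0
t 26.12 pos [0.5051 0.019  0.2658] phi -11.37 shift [-0.     0.015  0.004] yaw -0.1576 F [ 4.   5.1 -1.1] T [ 1.013 -0.76   0.037] grip 14.0 30.0
```

```bash

python3 -m jog '{"translation":[[0,0,0],[0,0,0]],"yaw":[0.006,0.006],"jaw":[1,1]}' 30 >/dev/null; python3 r.py
python3 -m jog '{"translation":[[0,0,0],[0,0,0]],"yaw":[0.006,0.006],"jaw":[1,1]}' 30 >/dev/null; python3 r.py
```

```text
t 26.38 pos [0.5051 0.019  0.2658] phi -12.44 shift [0.    0.016 0.004] yaw -0.1636 F [ 3.5  5.1 -0. ] T [ 1.024 -0.807 -0.01 ] grip 13.7 30.0
t 26.62 pos [0.5051 0.0191 0.2658] phi -13.52 shift [0.001 0.016 0.004] yaw -0.1696 F [ 3.2  5.8 -1.3] T [ 1.049 -0.841  0.011] grip 13.9 30.0
```

```bash

python3 -m jog '{"translation":[[0.003,-0.008,0],[0.003,-0.008,0]],"yaw":[0.006,0.006],"jaw":[1,1]}' 30 >/dev/null; python3 r.py
python3 -m jog '{"translation":[[0,0,0],[0,0,0]],"yaw":[0.006,0.006],"jaw":[1,1]}' 30 >/dev/null; python3 r.py
```

```text
t 26.88 pos [0.5056 0.0195 0.2658] phi -14.63 shift [-0.001  0.018  0.004] yaw -0.1757 F [0.2 3.  4.8] T [ 0.732  0.023 -0.047] grip 13.8 30.0
t 27.12 pos [0.5056 0.0195 0.2658] phi -15.73 shift [-0.     0.019  0.004] yaw -0.1818 F [-1.3  3.8  5.2] T [0.897 0.119 0.009] grip 14.0 30.0
```

```bash

python3 -m jog '{"translation":[[0,0,0],[0,0,0]],"yaw":[0.006,0.006],"jaw":[1,1]}' 30 >/dev/null; python3 r.py
python3 -m jog '{"translation":[[0,0,0],[0,0,0]],"yaw":[0.006,0.006],"jaw":[1,1]}' 30 >/dev/null; python3 r.py
```

```text
t 27.38 pos [0.5055 0.0196 0.2658] phi -16.74 shift [0.    0.019 0.004] yaw -0.1874 F [-1.   4.7  5.4] T [0.86  0.147 0.362] grip 13.6 30.1
t 27.62 pos [0.5055 0.0197 0.2658] phi -17.76 shift [0.001 0.019 0.004] yaw -0.1931 F [-0.9  3.2  5.1] T [0.865 0.175 0.638] grip 14.2 30.5
```

```bash

python3 -m jog '{"translation":[[0,0,0],[0,0,0],[0,0,0],[0,0,0],[0,0,0],[0,0,0]],"yaw":[-0.002,-0.003,-0.003,-0.003,-0.003,-0.003],"jaw":[1,1,1,1,1,1]}' 30 >/dev/null; python3 r.py
python3 -m jog '{"translation":[[0,-0.004,0],[0,-0.006,0],[0,-0.006,0],[0,-0.006,0]],"yaw":[0,0,0,0],"jaw":[1,1,1,1]}' 30 >/dev/null; python3 r.py
```

```text
t 28.38 pos [0.5055 0.0197 0.2657] phi -17.23 shift [0.001 0.019 0.004] yaw -0.1902 F [-0.6  4.3  5.2] T [0.847 0.162 0.549] grip 13.9 30.3
t 28.88 pos [0.5057 0.02   0.2657] phi -17.27 shift [0.    0.021 0.004] yaw -0.1904 F [-0.6  1.1  6.6] T [0.454 0.41  0.469] grip 13.8 30.3
```

Steady light press for over a second. Letting go and retreating.

```bash

python3 -m jog '{"translation":[[0,0,0],[0,0,0],[0,0,0],[0,0,0]],"yaw":[0,0,0,0],"jaw":[0.8,0.6,0.5,0.5]}' 10
python3 -m jog '{"translation":[[0,0,-0.1],[0,0,-0.35],[0,0,-0.65],[0,0,-0.65],[0,0,-0.65]],"yaw":[0,0,0,0,0],"jaw":[0.5,0.5,0.5,0.5,0.5]}' 10
python3 - <<'E'
from h import *
c=np.zeros((500,800,3),np.uint8)
im=ctrl.get_image('side'); c[:,:]=cv2.resize(im['pixels'][150:250,190:350],(800,500),interpolation=cv2.INTER_CUBIC)
for n in ("side","top"):
    im=ctrl.get_image(n)
    for c0,a,p in blobs(im,*ORG,BOX[n],3): print(n,c0.round(1),a,atz(im,c0,.04).round(4))
cv2.imwrite('pics/c8.png',c)
E
```

```text
time: 29.38
position: [0.506, 0.0201, 0.2653]
tool_rot: [3.105, -0.473, -0.001]
ft_force: [-0.6, 0.1, -0.9]
grip_width: 0.444
grip_force: 0.0
time: 30.0
position: [0.5059, 0.0202, 0.3952]
tool_rot: [3.105, -0.473, -0.0]
ft_force: [-0.2, 0.6, 0.1]
grip_width: 0.5
grip_force: 0.0
side [221.7 221.3] 3 [0.5272 0.1193 0.04  ]
side [225.8 223.8] 13 [0.5133 0.1203 0.04  ]
```

View pics/c8.png

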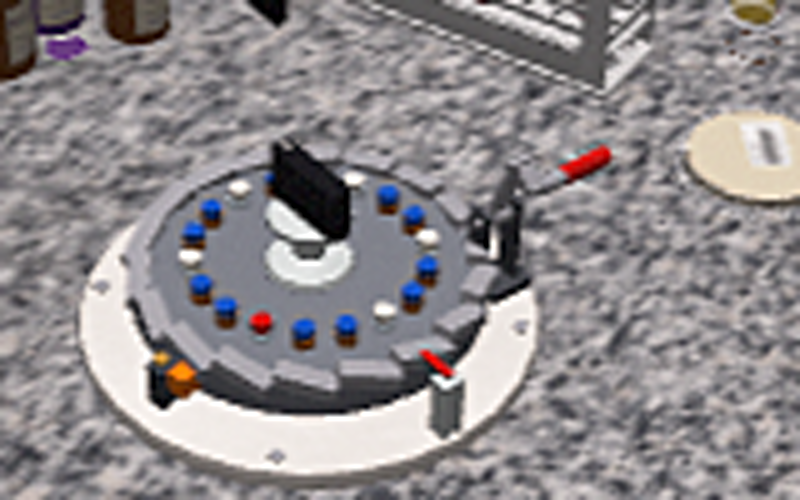

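The picture shows the dog (182,378) against the stop (160,375), the pawl thrown back with its pin at (585,162), and the gripper clear.

```bash
python3 -c "
from bench import ctrl
print(ctrl.close_job())"
```

```text
the job is handed in; nothing more can be done
None
```

The job is handed in at about 30 s of the 72 s allowed: two clicks, each held on the pawl at 0.4–0.7 N·m for over half a second with the red vial at the pointer after the second, then the pawl thrown back and staying, and the carousel wound home, pressed on the stop at about 0.5 N·m and let go, with no bystander touched that I could see.

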